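Set the wide dust gate to half open

TASK

Before sanding starts, set the gate of the wide dust inlet to half open: push the gate's lug away from the robot with the fingertips until the gate is past the half-open catch, but not so far that it reaches the fully-open catch, then let go, so that the gate springs back against its stop pin and stays there half open. Only push: do not pull up the stop pins, leave the narrow inlet's gate shut, and do not disturb the things lying about.

Things in the scene. Friction and masses are not known exactly. Their poses are not given: they have to be found in the camera images.
- wide_inlet: the WIDE dust inlet: grey steel box fixed to the table, 200 long (x), 180 wide (y), 50 mm high; origin at the centre of its underside; its +x is the way its gate opens, roughly away from the robot. Mouth 90 x 140 mm in its top at x -90 to 0 mm, under the gate. Bridge with stop pin at x +75 mm, top 108 mm above the table. Duct stub at the far end, x +100 to +150 mm.
- wide_gate (a joint): opening of the wide gate, m: 0 shut, 0.097 at the end stop; grows along the inlet's +x. The pin catches it at 0.045 (half) and 0.090 (full): let go past a catch, it springs back to that catch and stays; let go short of 0.045, it returns to 0. Spring 3.5 N shut, 6.7 N at half, 10 N at full; damper 20 N per m/s, so it returns at up to about 0.3 m/s.
- wide_gate_lug (a point): centre of the upright push face of the wide gate's black lug, facing the inlet's -x (the robot); moves with the gate. Face 90 mm wide, from 55 to 100 mm above the table; the lug slopes down behind it over 45 mm. This point is 78 mm above the table, at inlet x -92 mm, y 0 when shut (box ends at -100). Nothing stands within 80 mm in front of the face.
- wide_pin (a joint): how far the wide inlet's stop pin has dropped, m: 0 when the gate is shut (the pin rests on the gate), 0.008 in the half-open catch, 0.016 in the fully-open catch; negative if it is pulled up. It drops by its own spring and needs no help.
- wide_pin_knob (a point): top of the stop pin's round black knob, 24 mm across, on the middle of the wide inlet's bridge, 137 mm above the table when the gate is shut
- narrow_inlet: the NARROW dust inlet: built like the wide one and of the same length, height, bridge, pin and axes, but 110 mm wide with a mouth 50 mm wide; origin at the centre of its underside. To be left alone.
- narrow_gate (a joint): opening of the narrow inlet's gate, m: same travel, catches and spring as the wide gate; 0 shut, and to stay so
- narrow_gate_lug (a point): centre of the push face of the narrow gate's lug; the lug is of the same size and in the same place on its inlet as the wide one's
- narrow_pin (a joint): drop of the narrow inlet's stop pin, m, as for the wide one; 0 at the start
- narrow_pin_knob (a point): top of the narrow inlet's stop pin knob
- tape_roll: roll of masking tape lying flat, 90 mm across, 25 mm high, open in the middle; loose, a bystander; origin on its underside
- filler_tin: upright tin, 60 mm across, 70 mm high; loose, a bystander; origin on its underside
- sanding_block: cork sanding block 65 x 110 x 35 mm; loose, a bystander; origin on its underside
- spray_bottle: upright bottle, 64 mm across, 170 mm high; loose, a bystander; origin on its underside
- screwdriver: screwdriver with a red handle, about 200 mm long, lying on the table; loose, a bystander
- sander: hand-held disc sander standing on its pad, 125 mm across, 110 mm high; loose, a bystander; origin on its underside

How it is judged:
On the way:
1. the wide gate is pushed past the half-open catch (value of joint wide_gate above 0.0475 m), for 0.02 s.
At the end, for the whole second after the job is handed in: the wide gate rests half open against its stop pin (opening 45 mm, within 2.5 mm), the pin dropped into the half-open catch (8 mm, within 2.5 mm), the gate at rest, and the narrow gate shut (within 4 mm) (value of joint wide_gate between 0.0425 and 0.0475 m and velocity of joint wide_gate between -0.01 and 0.01 m/s and value of joint wide_pin between 0.0055 and 0.0105 m and value of joint narrow_gate below 0.004 m); the robot touches nothing.
It fails at once if a stop pin is pulled up by more than 5 mm (value of joint any of wide_pin, narrow_pin below -0.005 m).
It fails at once if the narrow gate is pushed open by more than 10 mm (value of joint narrow_gate above 0.01 m).
It fails at once if a loose thing is moved by more than 20 mm or lifted (distance of any of tape_roll, filler_tin, sanding_block, spray_bottle, screwdriver, sander from where it was at the start of the episode above 0.02 m).
It also fails if it takes over 32 s, if anything falls off the work surface, if the arm or the gripper's body presses on something with over 40 N, if the wrist force passes 120 N, or if a joint passes its speed limit or range.

ROBOT

A 6-joint arm with a two-finger parallel gripper is mounted at the origin on the work surface. World frame = base frame: x ahead of the robot, y to its left, z up, the work surface at z = 0. Lengths are in m, angles in rad, forces in N, time in s.
With the tool pointing down it reaches from about 0.3 to 0.775 m from the base axis. Payload 14.6 kg.
Tool frame: the origin (TCP) lies on the mounting face of the last link; the fingertips stand 173 mm ahead of it and the grasp point (between the pads) lies 155 mm ahead of it (ctrl.tcp_to_tips is the distance from the TCP to the fingertips, in m); z points along the fingers, y is the line along which they close (so a half turn about z gives the same grasp; the last joint's range is limited). The gripper opens to 85 mm and grips with 20 to 120 N. Pads are 22 mm wide; open, the fingers measure 114 mm over their backs; the gripper's body (76 mm by 85 mm) begins 54 mm behind the grasp point. The pads swing forward as they close: fully open they stand 13 mm farther back than shut.
Start: joints at [1.074, 0.3, 1.521, -0, 1.321, -0.067], TCP at [0.229, 0.5, 0.405] pointing down, gripper open.
Joint ranges: [-3.03, 3.03], [-0.79, 2.21], [0.23, 2.52], [-1.04, 4.18], [0, 3.07], [-2.55, 2.55]. Speed limits (rad/s): [2.22, 2.22, 2.57, 3.14, 3.14, 3.14].

INTERFACE

Orientations are given as a unit quaternion [x, y, z, w].
In Python, from rig import ctrl gives the robot as it stands.
- The arm moves only by the shell command python3 -m pendant 'ROWS' [OPENING] [FORCE]. ROWS is JSON, a list of rows, each an object of numbers: "dx", "dy", "dz": the shift along the tool's x, y, z in mm; "yaw": the turn about the tool's z in degrees. A call has 1 to 12 rows; each row shifts and turns the commanded pose from where the row before left it, along the tool's axes as they then stand; what a row does not reach is not made up. A row lasts 1/12 s, in which the tool goes at most 41.7 mm and 7.16 degrees, less where a joint would pass 70% of its speed; a pose out of reach is approached as far as the arm can. A call is refused whole if a number of a shift passes 41.7 or a number of a turn 7.16, either way. A call with a gripper value outside its range is refused whole. OPENING is the gripper command: -1 is fully open, 1 is shut, values between are in proportion, set as the call begins (- or left out, the last holds). The fingers move at their own pace and stop on an object; FORCE is the grip in N (left out, the last holds). Time passes only in rows, so rows that do not move let the fingers close. It gives the time, the measured TCP pose, the force, the opening and the grip force at its end, in the units of the state.
- ctrl.get_state(): the state, without advancing time (a new reading comes with each control period).
- ctrl.snapshot(name): name is "side" or "top" or "wrist"; returns the picture (420x560x3 uint8, blue, green, red); there is no depth.
- ctrl.camera_info(name): a dict with "intrinsics" (3x3 intrinsics, pixels), "rvec" (rotation vector, rad) and "tvec" (3), from world to camera coordinates, as OpenCV has them; the wrist camera has in their place "tool_from_camera" (4x4, takes a point from camera to tool coordinates, whose origin is the TCP and whose axes are the flange's). Camera axes: x right, y down, z forward; pixel columns grow to the right and rows downward; lengths in m; the calibration is good to about 2 mm. The wrist camera is an equidistant fisheye: a pixel r from the principal point sees the ray r / f radians off the axis. A picture is of the moment at which its call begins: read the wrist's pose just before it. camera_info takes no time and is no camera call.
- ctrl.sign_off(): hands the job in; it is judged then, once.
The state is a dict: "t": time; "joint_positions": joint angles; "dq": joint speeds; "tau": joint torques, N m; "tcp_pos": TCP position; "tool_rot": TCP orientation; "wrist_force": force on the tool from outside, world axes, zero at the start; "torque": the same for the moment, N m; "finger_gap": opening from 0.0 (shut) to 1.0 (fully open); "finger_force": force on a finger pad.
Only numpy, scipy, OpenCV 4.12 (cv2) and the standard library are available. Lean on these libraries where they do the work, as an engineer would, in place of code of your own. Each camera call takes 0.05 s, during which the arm holds its last target. There are 200 camera calls.

## Working session

There is one attempt and no reset: what is moved stays moved. The work goes in short steps, Python scripts to look and compute and a shell command to move; the robot and the scene stay as the last step left them, time stands still between calls to the robot, and variables do not carry over. Pictures are saved under pics/ and viewed, at most 10 in all, crops included, and the job is handed in when it is done.

```bash
mkdir -p pics; python3 - <<'E'
from rig import ctrl
import cv2
for n in ("top","side"):
    cv2.imwrite(f"pics/{n}0.png",ctrl.snapshot(n)); print(n,ctrl.camera_info(n))
s=ctrl.get_state();print(s,ctrl.tcp_to_tips)
E
```

```text
top {'intrinsics': array([[523.86400149,   0.        , 285.61965752],
       [  0.        , 523.86400149, 203.13092449],
       [  0.        ,   0.        ,   1.        ]]), 'rvec': array([ 2.11583428, -2.09533404,  0.23797228]), 'tvec': array([-0.02809289,  0.61418496,  1.56485574])}
side {'intrinsics': array([[538.36566432,   0.        , 279.5315743 ],
       [  0.        , 538.36566432, 202.59331509],
       [  0.        ,   0.        ,   1.        ]]), 'rvec': array([ 2.38475222, -0.3443333 ,  0.12467331]), 'tvec': array([-0.60654822,  0.16986686,  1.45465973])}
{'t': 0.1, 'joint_positions': array([ 1.07440694e+00,  3.00395951e-01,  1.52151931e+00, -1.90129869e-06,
        1.32069919e+00, -6.66131775e-02]), 'dq': array([ 1.63460325e-05, -1.33791220e-03, -8.59267200e-04, -1.84494237e-03,
        3.16400314e-05,  1.48153394e-03]), 'tau': array([ 2.52571910e-03, -5.44381142e+01, -3.62368941e+01, -3.59856153e-05,
        3.07937960e-03,  3.93560299e-05]), 'tcp_pos': array([0.22916085, 0.4999494 , 0.40418858]), 'tool_rot': array([ 2.13237850e-01,  9.77000183e-01, -4.91046273e-04, -1.41042294e-04]), 'wrist_force': array([-0.19584133, -0.18525189, -0.48370504]), 'torque': array([-0.05743172, -0.03599483,  0.04874865]), 'finger_force': 0.0, 'finger_gap': 1.0010287913108988} 0.1734
```

View pics/top0.png

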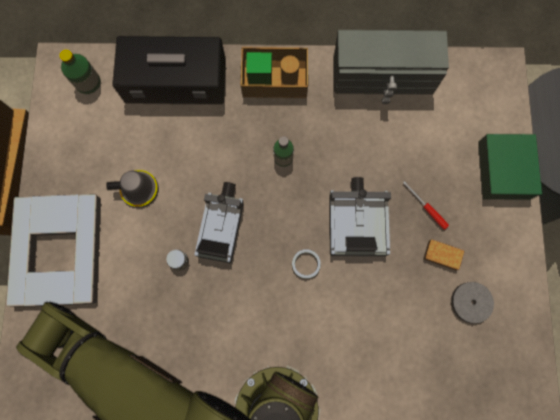

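View pics/side0.png

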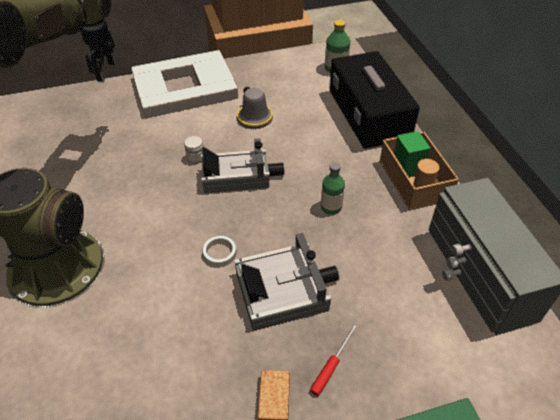

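The top view shows the wide inlet at about (360,225) with its lug at (361,246). The narrow inlet is at (220,228) and the tape roll at (306,264). In the side view, the wide lug is at about (252,283).

```bash
cat > h.py <<'E'
import numpy as np,cv2
from rig import ctrl
def ray(n,uv):
    c=ctrl.camera_info(n);R=cv2.Rodrigues(np.array(c["rvec"]))[0];t=np.array(c["tvec"])
    d=R.T@np.linalg.inv(c["intrinsics"])@np.array([*uv,1.]);return -R.T@t,d
def onplane(n,uv,z):
    o,d=ray(n,uv);return o+d*(z-o[2])/d[2]
def proj(n,p):
    c=ctrl.camera_info(n);return cv2.projectPoints(np.array([p],float),c["rvec"],c["tvec"],c["intrinsics"],None)[0].ravel()
E
python3 - <<'E'
from h import *
t=cv2.imread("pics/top0.png");s=cv2.imread("pics/side0.png")
a=cv2.resize(t[170:270,310:410],(400,400),interpolation=cv2.INTER_CUBIC)
b=cv2.resize(s[230:330,230:345],(460,400),interpolation=cv2.INTER_CUBIC)[:,:400]
cv2.imwrite("pics/c0.png",np.hstack([a,b]))
g=t.max(2)
m=np.zeros(g.shape,np.uint8);m[232:262,335:385]=(g[232:262,335:385]<45)*255
n,l,st,ce=cv2.connectedComponentsWithStats(m)
i=1+st[1:,4].argmax();c=max(cv2.findContours((l==i).astype(np.uint8),0,2)[0],key=cv2.contourArea)
print(st[i],ce[i],cv2.boxPoints(cv2.minAreaRect(c)))
for p in cv2.boxPoints(cv2.minAreaRect(c)): print(onplane("top",p,.1).round(4),onplane("top",p,.055).round(4))
E
```

```text
[348 238  27  10 235] [360.72340426 242.14893617] [[348. 238.]
 [374. 238.]
 [374. 247.]
 [348. 247.]]
[ 0.5016 -0.2109  0.1   ] [ 0.5087 -0.2165  0.055 ]
[ 0.5023 -0.2893  0.1   ] [ 0.5095 -0.2971  0.055 ]
[ 0.475  -0.2886  0.1   ] [ 0.4814 -0.2963  0.055 ]
[ 0.4743 -0.2105  0.1   ] [ 0.4806 -0.216   0.055 ]
```

View pics/c0.png

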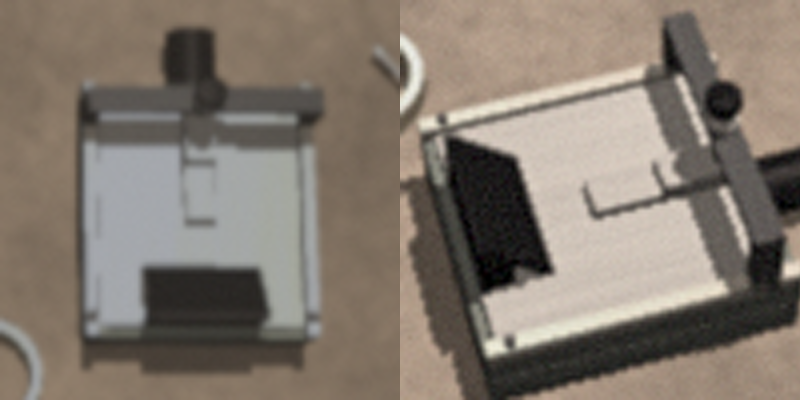

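The enlarged crops show the top view's near box edge running from px (331,254.5) to (389.5,254.5). The lug's front edge runs from (346,250.3) to (377,250) and the knob is at (362,193). In the side view the knob is at (310.5,255), and the lug's upper edge runs from (242,264) to (250.5,302).

```bash
python3 - <<'E'
from h import *
P=lambda n,u,v,z:print(n,u,v,z,onplane(n,(u,v),z).round(4))
print(ray("top",(0,0))[0],ray("side",(0,0))[0])
P("top",331.2,254.5,.05);P("top",389.5,254.5,.05);P("top",331,195,.05);P("top",389,195,.05)
P("top",346,250.3,.1);P("top",377,250,.1);P("top",362,193,.137);P("side",310.5,254.5,.137)
P("side",242,263.5,.1);P("side",250.5,302.5,.055)
P("side",236.5,261,.05);P("side",253,318,.05);P("side",342,298,.05)
P("top",306,264,.025);
s=ctrl.get_state();from scipy.spatial.transform import Rotation as R
print(R.from_quat(s["tool_rot"]).as_matrix().round(3))
E
```

```text
[ 0.25512165 -0.01848331  1.66173318] [ 0.35015221 -0.98849836  1.18871984]
top 331.2 254.5 0.05 [ 0.4575 -0.1644  0.05  ]
top 389.5 254.5 0.05 [ 0.4593 -0.3445  0.05  ]
top 331 195 0.05 [ 0.6464 -0.1656  0.05  ]
top 389 195 0.05 [ 0.6483 -0.3494  0.05  ]
top 346 250.3 0.1 [ 0.4643 -0.2043  0.1   ]
top 377 250 0.1 [ 0.4661 -0.2973  0.1   ]
top 362 193 0.137 [ 0.6325 -0.2507  0.137 ]
side 310.5 254.5 0.137 [ 0.6358 -0.257   0.137 ]
side 242 263.5 0.1 [ 0.4746 -0.2092  0.1   ]
side 250.5 302.5 0.055 [ 0.4722 -0.2959  0.055 ]
side 236.5 261 0.05 [ 0.4685 -0.1616  0.05  ]
side 253 318 0.05 [ 0.4679 -0.336   0.05  ]
side 342 298 0.05 [ 0.6915 -0.3443  0.05  ]
top 306 264 0.025 [ 0.4301 -0.0876  0.025 ]
[[-0.909  0.417 -0.   ]
 [ 0.417  0.909 -0.001]
 [ 0.    -0.001 -1.   ]]
```

```bash
python3 -m pendant '[{"yaw":-6.15},{"yaw":-6.15},{"yaw":-6.15},{"yaw":-6.15},{"dx":-25,"dy":-20},{"dx":-25,"dy":-25},{"dx":-25,"dy":-25},{"dx":-25,"dy":-25},{"dx":-25,"dy":-25},{"dx":-25,"dy":-25},{"dx":-10,"dy":-30},{"dy":-30}]' 1 40
```

```text
$[0]: bad value
```

```bash
python3 -m pendant '[{"dy":-32},{"dy":-32},{"dy":-32},{"dy":-32},{"dy":-32},{"dy":-32},{"dy":-32},{"dy":-32},{"dy":-32},{"dy":-32},{"dy":-32},{"dy":-32}]'
```

```text
$[0]: bad value
```

```bash
python3 -m pendant '[{"dx":0,"dy":0,"dz":0,"yaw":-6.15},{"dx":0,"dy":0,"dz":0,"yaw":-6.15},{"dx":0,"dy":0,"dz":0,"yaw":-6.15},{"dx":0,"dy":0,"dz":0,"yaw":-6.15},{"dx":-25,"dy":-20,"dz":0,"yaw":0},{"dx":-25,"dy":-25,"dz":0,"yaw":0},{"dx":-25,"dy":-25,"dz":0,"yaw":0},{"dx":-25,"dy":-25,"dz":0,"yaw":0},{"dx":-25,"dy":-25,"dz":0,"yaw":0},{"dx":-25,"dy":-25,"dz":0,"yaw":0},{"dx":-10,"dy":-30,"dz":0,"yaw":0},{"dx":0,"dy":-30,"dz":0,"yaw":0}]' 1 40
```

```text
t: 1.1
tcp_pos: [0.3906, 0.2933, 0.404]
tool_rot: [0.001, 1.0, -0.0, -0.0]
wrist_force: [0.4, -0.5, 0.1]
finger_gap: -0.001
finger_force: 0.0
```

```bash
python3 -m pendant '[{"dx":0,"dy":-35,"dz":0,"yaw":0},{"dx":0,"dy":-35,"dz":0,"yaw":0},{"dx":0,"dy":-35,"dz":0,"yaw":0},{"dx":0,"dy":-35,"dz":0,"yaw":0},{"dx":0,"dy":-35,"dz":0,"yaw":0},{"dx":0,"dy":-35,"dz":0,"yaw":0},{"dx":0,"dy":-35,"dz":0,"yaw":0},{"dx":0,"dy":-35,"dz":0,"yaw":0},{"dx":0,"dy":-35,"dz":0,"yaw":0},{"dx":0,"dy":-35,"dz":0,"yaw":0},{"dx":0,"dy":-35,"dz":0,"yaw":0},{"dx":0,"dy":-35,"dz":0,"yaw":0}]' && python3 -m pendant '[{"dx":0,"dy":-35,"dz":0,"yaw":0},{"dx":0,"dy":-35,"dz":0,"yaw":0},{"dx":0,"dy":-35,"dz":0,"yaw":0},{"dx":0,"dy":-22,"dz":20,"yaw":0},{"dx":0,"dy":0,"dz":30,"yaw":0},{"dx":0,"dy":0,"dz":30,"yaw":0},{"dx":0,"dy":0,"dz":20,"yaw":0},{"dx":0,"dy":0,"dz":0,"yaw":0}]'
python3 - <<'E'
from h import *
cv2.imwrite("pics/s1.png",cv2.resize(ctrl.snapshot("side")[150:350,130:400],(800,592),interpolation=cv2.INTER_CUBIC))
print(ctrl.get_state()["tcp_pos"])
E
```

```text
t: 2.1
tcp_pos: [0.3884, -0.1268, 0.4047]
tool_rot: [0.0, 1.0, -0.0, 0.0]
wrist_force: [0.7, 0.1, 0.3]
finger_gap: -0.001
finger_force: 0.0
t: 2.77
tcp_pos: [0.3881, -0.2518, 0.3009]
tool_rot: [0.0, 1.0, 0.002, -0.003]
wrist_force: [-0.6, 0.5, -0.5]
finger_gap: 0.003
finger_force: 0.0
[ 0.38861837 -0.25201018  0.30338873]
```

View pics/s1.png

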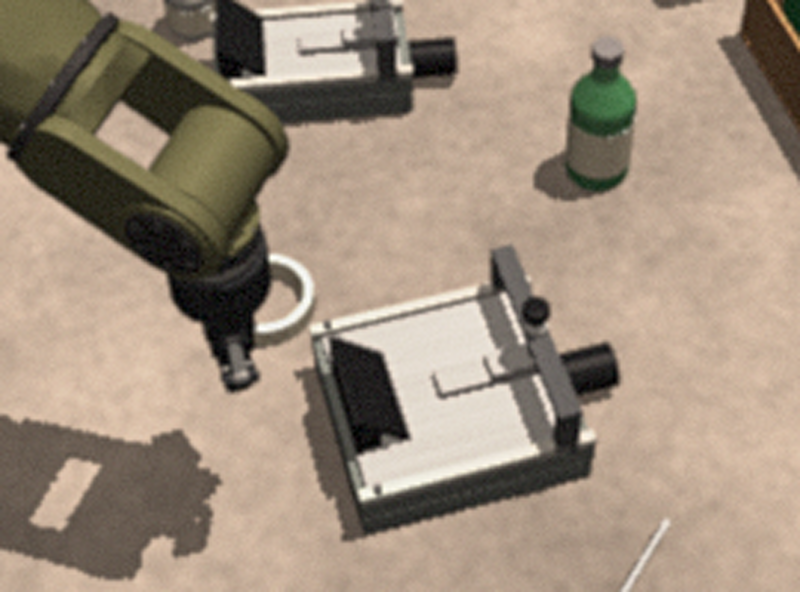

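The side view shows the closed fingertips at crop (238,378), in front of the wide lug at (370,400), with clear table below. Next I descend and then approach the lug.

```bash
python3 -m pendant '[{"dx":0,"dy":0,"dz":20,"yaw":0},{"dx":0,"dy":0,"dz":20,"yaw":0},{"dx":0,"dy":0,"dz":18,"yaw":0},{"dx":-15,"dy":0,"dz":0,"yaw":0},{"dx":-15,"dy":0,"dz":0,"yaw":0},{"dx":-15,"dy":0,"dz":0,"yaw":0},{"dx":0,"dy":0,"dz":0,"yaw":0},{"dx":0,"dy":0,"dz":0,"yaw":0}]'
for i in 1 2 3 4; do python3 -m pendant '[{"dx":-5,"dy":0,"dz":0,"yaw":0},{"dx":0,"dy":0,"dz":0,"yaw":0},{"dx":0,"dy":0,"dz":0,"yaw":0}]' | egrep 'tcp|wrist'; done
```

```text
t: 3.48
tcp_pos: [0.4344, -0.2521, 0.248]
tool_rot: [-0.0, 1.0, -0.001, 0.001]
wrist_force: [-0.7, 0.2, 0.0]
finger_gap: 0.001
finger_force: 0.0
tcp_pos: [0.4387, -0.2522, 0.2471]
wrist_force: [0.1, -0.2, 0.1]
tcp_pos: [0.4439, -0.2521, 0.2467]
wrist_force: [-0.3, -0.1, -0.0]
tcp_pos: [0.449, -0.2521, 0.2466]
wrist_force: [-0.2, -1.0, 0.0]
tcp_pos: [0.454, -0.2521, 0.2466]
wrist_force: [-0.0, 0.0, -0.8]
```

```bash
for i in 1 2 3 4 5; do python3 -m pendant '[{"dx":-3,"dy":0,"dz":0,"yaw":0},{"dx":0,"dy":0,"dz":0,"yaw":0},{"dx":0,"dy":0,"dz":0,"yaw":0}]' | egrep 'tcp|wrist'; done
```

```text
tcp_pos: [0.4569, -0.2521, 0.2466]
wrist_force: [0.6, -0.3, -1.0]
tcp_pos: [0.4598, -0.2521, 0.2466]
wrist_force: [-2.4, -0.1, 0.8]
tcp_pos: [0.4628, -0.2521, 0.2466]
wrist_force: [-3.4, -0.6, 1.4]
tcp_pos: [0.4658, -0.2521, 0.2466]
wrist_force: [-3.0, 0.5, 0.7]
tcp_pos: [0.4688, -0.2521, 0.2466]
wrist_force: [-3.2, 1.7, 0.7]
```

Contact was at TCP x ≈ 0.4585. I'll push to about 62 mm of opening.

```bash
python3 -m pendant '[{"dx":-6,"dy":0,"dz":0,"yaw":0},{"dx":-6,"dy":0,"dz":0,"yaw":0},{"dx":-6,"dy":0,"dz":0,"yaw":0},{"dx":-6,"dy":0,"dz":0,"yaw":0},{"dx":-6,"dy":0,"dz":0,"yaw":0},{"dx":-6,"dy":0,"dz":0,"yaw":0},{"dx":-6,"dy":0,"dz":0,"yaw":0},{"dx":-6,"dy":0,"dz":0,"yaw":0},{"dx":-3,"dy":0,"dz":0,"yaw":0},{"dx":0,"dy":0,"dz":0,"yaw":0},{"dx":0,"dy":0,"dz":0,"yaw":0},{"dx":0,"dy":0,"dz":0,"yaw":0}]'
python3 - <<'E'
from h import *
cv2.imwrite("pics/s2.png",cv2.resize(ctrl.snapshot("side")[200:340,200:390],(760,560),interpolation=cv2.INTER_CUBIC))
E
```

```text
t: 6.73
tcp_pos: [0.5197, -0.2521, 0.2466]
tool_rot: [0.0, 1.0, 0.0, -0.0]
wrist_force: [-5.4, 2.4, 3.2]
finger_gap: -0.003
finger_force: 2.9
```

View pics/s2.png

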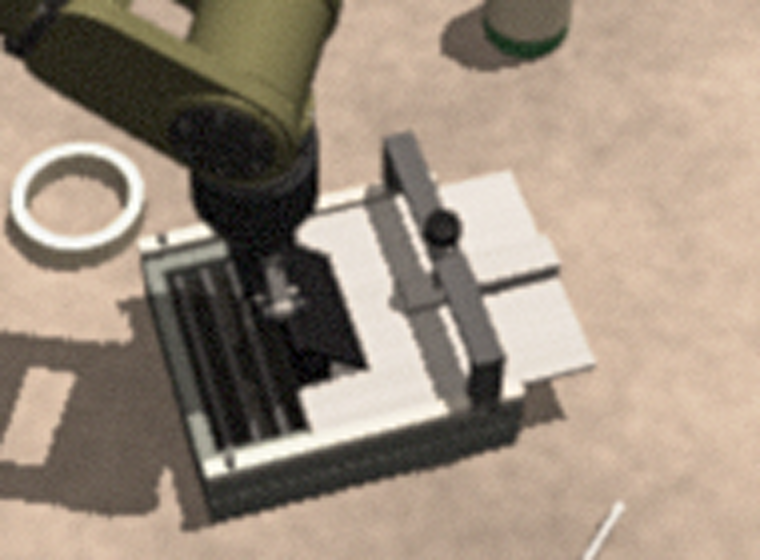

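The view shows the gate well open, with the mouth uncovered at crop (235,350) and the fingers on the lug at (280,300). I now back off straight.

```bash
python3 -m pendant '[{"dx":5,"dy":0,"dz":0,"yaw":0},{"dx":5,"dy":0,"dz":0,"yaw":0},{"dx":5,"dy":0,"dz":0,"yaw":0},{"dx":5,"dy":0,"dz":0,"yaw":0},{"dx":10,"dy":0,"dz":0,"yaw":0},{"dx":20,"dy":0,"dz":0,"yaw":0},{"dx":30,"dy":0,"dz":0,"yaw":0},{"dx":30,"dy":0,"dz":0,"yaw":0},{"dx":0,"dy":0,"dz":-30,"yaw":0},{"dx":0,"dy":0,"dz":-30,"yaw":0},{"dx":0,"dy":0,"dz":-30,"yaw":0},{"dx":0,"dy":0,"dz":0,"yaw":0}]'
python3 -m pendant '[{"dx":0,"dy":0,"dz":0,"yaw":0},{"dx":0,"dy":0,"dz":0,"yaw":0},{"dx":0,"dy":0,"dz":0,"yaw":0},{"dx":0,"dy":0,"dz":0,"yaw":0}]'
python3 - <<'E'
from h import *
cv2.imwrite("pics/s3.png",cv2.resize(ctrl.snapshot("side")[200:340,200:390],(760,560),interpolation=cv2.INTER_CUBIC))
# expected lug top-front corners by opening
for q in (0,.045,.061,.09):
    print(q,[((proj("side",(.4685+q,y,.1))-[200,200])*4).round() for y in (-.208,-.298)])
E
```

```text
t: 7.78
tcp_pos: [0.4101, -0.2525, 0.3423]
tool_rot: [0.0, 1.0, -0.003, 0.004]
wrist_force: [0.1, -0.5, 1.3]
finger_gap: -0.001
finger_force: 0.0
t: 8.12
tcp_pos: [0.4098, -0.2521, 0.3356]
tool_rot: [0.0, 1.0, 0.001, -0.001]
wrist_force: [-0.3, 0.6, 0.3]
finger_gap: -0.001
finger_force: 0.0
0 [array([158., 255.]), array([193., 374.])]
0.045 [array([228., 238.]), array([267., 356.])]
0.061 [array([253., 232.]), array([293., 349.])]
0.09 [array([298., 221.]), array([339., 337.])]
```

View pics/s3.png

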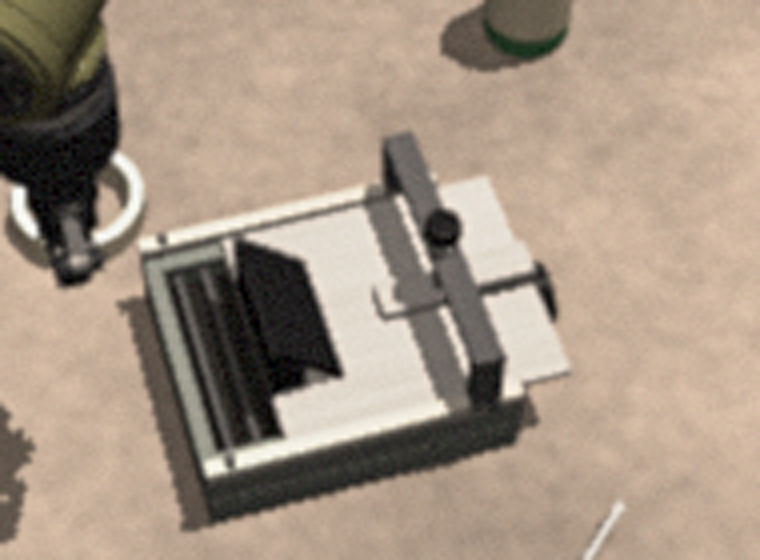

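The lug's upper corner is now at crop (237,238), against a predicted (228,238) for half open. It sprang back about 16 mm and stopped, and the arm is clear.

```bash
python3 -c "from rig import ctrl;print(ctrl.sign_off())"
```

```text
the job is handed in; nothing more can be done
None
```

The wide gate was pushed to about 61 mm, let go, and sprang back to rest at about half open (judged from the side camera); the arm is clear, only the wide lug was touched, and the job is handed in (no verdict was returned).

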